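Tip the sorted stone chips into the sample box

TASK

The chisel has been left across the mouth of the blue sample box: lay it lengthwise on the green mat first. Then take the tray by its orange grip and tip it over the blue box so that all four stone chips slide off into the box without the fingers touching them, and set the empty tray back down flat on the bench. Leave both boxes and everything else on the bench where they are.

Things in the scene. Friction and masses are not known exactly. Their poses are not given: they have to be found in the camera images.
- tray: Aluminium sorting tray, 150 mm (x) by 90 mm (y), floor 4 mm thick, side and rear walls 20 mm high; its -x end is open (pouring lip). At the rear stands an orange grip plate: 12 mm thick (tray x +63 to +75 mm), 50 mm wide (y), top at 70 mm; the floor is free for 30 mm in front of it. Origin: centre of the underside; z up. 150 g.
- tray_lip (a point): Middle of the tray's open pouring lip, on its floor: tray frame (-75, 0, 4) mm.
- tray_grip (a point): Point to grasp, inside the orange grip plate: tray frame (69, 0, 52) mm.
- chip0: Grey stone chip number 0 lying on the tray, about 31 x 26 x 22 mm, 30 g. Origin at its centre.
- chip1: Grey stone chip number 1 lying on the tray, about 29 x 28 x 20 mm, 30 g. Origin at its centre.
- chip2: Grey stone chip number 2 lying on the tray, about 32 x 25 x 24 mm, 30 g. Origin at its centre.
- chip3: Grey stone chip number 3 lying on the tray, about 28 x 26 x 21 mm, 30 g. Origin at its centre.
- sample_box: Blue open-topped plastic box, outside 150 mm (its x) by 140 mm (its y) by 55 mm high, walls and floor 4 mm, loose, 400 g. Origin: centre of the underside, z up. The chisel lies across its mouth at the start.
- waste_box: Black box of the same size as the blue one, not to be used. Origin: centre of the underside.
- chisel: Steel cold chisel with red bands, 200 mm long along its x (shank -100 to +80 mm, 14 x 14 mm square; flat blade +80 to +100 mm, 18 mm wide, 8 mm thick), 270 g. Origin: middle of its underside, z up. At the start it lies across the blue box, on the rims 55 mm above the bench.
- mat: Green cutting mat fixed to the bench, 90 mm (its x) by 220 mm (its y), 6 mm thick. Origin: centre of its underside.
- hammer: Bystander: hammer lying on the bench at the robot's right. Origin under its middle.
- brush: Bystander: brush lying on the bench at the robot's left. Origin under its middle.
- glue_tube: Bystander: white glue tube with red end, 120 mm long, 14 mm high. Origin under its middle.
- specimen: Bystander: pale rock, 100 x 85 x 75 mm. Origin at its centre.
- jar: Bystander: amber jar with black cap, 60 mm across, 75 mm high. Origin: centre of the underside.
Not all that is in view belongs to the job. Of the things that look like the chisel, the larger one is meant.

How it is judged:
On the way, in this order (a step that is already met when the one before it is completed fails the run):
1. the chisel lies lengthwise on the green mat, let go (x of chisel in the frame of mat between -0.04 and 0.04 m and y of chisel in the frame of mat between -0.035 and 0.035 m and z of chisel in the frame of mat below 0.025 m and angle between the x axis of chisel and the y axis of mat, either way round below 0.35 rad and contact force between the fingers and chisel below 0.3 N), for 0.2 s.
2. all four chips are in the blue box (x of chip0 in the frame of sample_box between -0.071 and 0.071 m and y of chip0 in the frame of sample_box between -0.066 and 0.066 m and z of each of chip0, chip1, chip2, chip3 in the frame of sample_box below 0.055 m and x of chip1 in the frame of sample_box between -0.071 and 0.071 m and y of chip1 in the frame of sample_box between -0.066 and 0.066 m and x of chip2 in the frame of sample_box between -0.071 and 0.071 m and y of chip2 in the frame of sample_box between -0.066 and 0.066 m and x of chip3 in the frame of sample_box between -0.071 and 0.071 m and y of chip3 in the frame of sample_box between -0.066 and 0.066 m), for 0.2 s.
At the end, for the whole second after the job is handed in: All four chips rest in the blue box, which stands flat; the tray lies flat on the bench (within 6 mm and 0.06 rad), at rest; the chisel rests on the green mat, its middle within 40 mm across and 35 mm along of the mat's middle, its length within 0.35 rad of the mat's (all of step 2 and x of chisel in the frame of mat between -0.04 and 0.04 m and y of chisel in the frame of mat between -0.035 and 0.035 m and z of chisel in the frame of mat below 0.025 m and angle between the x axis of chisel and the y axis of mat, either way round below 0.35 rad and height (world z) of each of tray, sample_box below 0.006 m and angle between each of tray, sample_box's own z axis and vertical below 0.06 rad and linear speed of each of tray, chisel below 0.02 m/s and linear speed of each of chip0, chip1, chip2, chip3 below 0.03 m/s); the robot touches nothing.
It fails at once if the fingers touch a stone chip (contact force between the fingers and chip0 above 0.5 N or contact force between the fingers and chip1 above 0.5 N or contact force between the fingers and chip2 above 0.5 N or contact force between the fingers and chip3 above 0.5 N).
It fails at once if the blue box is pushed more than 50 mm (distance of sample_box from where it was at the start of the episode above 0.05 m).
It fails at once if a bystander (black box, hammer, brush, glue tube, pale rock, jar) is moved more than 30 mm (distance of any of waste_box, hammer, brush, glue_tube, specimen, jar from where it was at the start of the episode above 0.03 m).
It also fails if it takes over 72 s, if anything falls off the work surface, if the arm or the gripper's body presses on something with over 40 N, if the wrist force passes 120 N, or if a joint passes its speed limit or range.

ROBOT

A 7-joint arm with a two-finger parallel gripper is mounted at the origin on the work surface. World frame = base frame: x ahead of the robot, y to its left, z up, the work surface at z = 0. Lengths are in m, angles in rad, forces in N, time in s.
With the tool pointing down it reaches from about 0.4 to 0.9 m from the base axis. Payload 5.5 kg.
Tool frame: the origin (TCP) lies between the finger pads; the fingertips stand 25 mm ahead of it and the grasp point (between the pads) lies 6 mm ahead of it (env.nose_length is the distance from the TCP to the fingertips, in m); z points along the fingers, y is the line along which they close (so a half turn about z gives the same grasp; the last joint's range is limited). The gripper opens to 85 mm and grips with 20 to 120 N. Pads are 22 mm wide; open, the fingers measure 114 mm over their backs; the gripper's body (76 mm by 85 mm) begins 54 mm behind the grasp point. The pads swing forward as they close: fully open they stand 13 mm farther back than shut.
Start: joints at [-0.92, 0.501, -0.427, 1.55, 0.221, 1.138, -0.21], TCP at [0.246, 0.602, 0.256] pointing down, gripper open.
Joint ranges: [-2.88, 2.88], [-0.31, 2.03], [-1.54, 1.56], [0.2, 2.42], [-1.41, 4.55], [0.19, 2.02], [-2.57, 2.57]. Speed limits (rad/s): [2.57, 2.57, 3.14, 3.14, 3.14, 3.14, 3.14].

INTERFACE

Orientations are given as [roll, pitch, yaw] about the fixed x, y, z axes, in that order (R = Rz(yaw) Ry(pitch) Rx(roll)).
In Python, from workcell import telemetry, vision, workorder, env gives the robot as it stands.
- The arm moves only by the shell command python3 -m crank 'ROWS' [FORCE]. ROWS is JSON, a list of rows, each a list of 3 entries, a list of its own where there are three numbers: the shift along the tool's x, y, z normalised to -1 to 1, where 1 is 100 mm, then the turn, a rotation vector about the tool's x, y, z normalised to -1 to 1, where 1 is pi/4 rad, then the opening, from -1 (shut) to 1 (fully open). In form: [[[dx, dy, dz], [wx, wy, wz], gripper], ...]. A call has 1 to 12 rows; each row is the pose to reach, as a shift and turn from the pose commanded when the call began, along the tool's axes at that moment; what a row does not reach only later rows make up. A row lasts 1/8 s, in which the tool goes at most 62.5 mm and 10.7 degrees, less where a joint would pass 70% of its speed; a pose out of reach is approached as far as the arm can. A call with a number of a shift or a turn outside -1 to 1 is refused whole. A call with a gripper value outside its range is refused whole. The fingers move at their own pace and stop on an object; FORCE is the grip in N (left out, the last holds). Time passes only in rows, so rows that repeat a pose let the fingers close. It gives the time, the measured TCP pose, the force, the opening and the grip force at its end, in the units of the state.
- telemetry.read_state(): the state, without advancing time (a new reading comes with each control period).
- vision.snapshot(name): name is "side" or "top" or "wrist"; returns a dict with "color" (384x512x3 uint8, red, green, blue), "fx", "fy", "cx", "cy" (pixels), "R" (3x3) and "t" (3): a world point X has camera coordinates R X + t. Camera axes: x right, y down, z forward; pixel columns grow to the right and rows downward; lengths in m; the calibration is good to about 2 mm. A picture is of the moment at which its call begins. There is no depth.
- workorder.job_done(): hands the job in; it is judged then, once.
The state is a dict: "clock": time; "joint_pos": joint angles; "dq": joint speeds; "joint_torque": joint torques, N m; "eef_pos": TCP position; "tool_rot": TCP orientation; "force": force on the tool from outside, world axes, zero at the start; "torque": the same for the moment, N m; "grip_width": finger opening in m; "gripper_force": force on a finger pad.
Only numpy, scipy, OpenCV 4.12 (cv2) and the standard library are available. Lean on these libraries where they do the work, as an engineer would, in place of code of your own. Each camera call takes 0.05 s, during which the arm holds its last target. There are 200 camera calls.

## Working session

There is one attempt and no reset: what is moved stays moved. The work goes in short steps, Python scripts to look and compute and a shell command to move; the robot and the scene stay as the last step left them, time stands still between calls to the robot, and variables do not carry over. Pictures are saved under pics/ and viewed, at most 10 in all, crops included, and the job is handed in when it is done.

```bash
ls; mkdir -p pics
python3 - <<'E'
from workcell import telemetry, vision, env
import cv2, pickle
s={n:vision.snapshot(n) for n in("top","side")}
pickle.dump(s,open("s0.pkl","wb"))
for n in s:
    cv2.imwrite(f"pics/{n}0.png",cv2.resize(s[n]["color"][:,:,::-1],None,fx=1.5,fy=1.5))
    print(n,s[n]["fx"],s[n]["cx"],s[n]["cy"],s[n]["R"],s[n]["t"])
print(telemetry.read_state(),env.nose_length)
E
```

```text
pics
top 457.68925368744516 256.4783105923415 194.05583036947388 [[ 0.03710535 -0.99929958  0.00485146]
 [-0.97194657 -0.03721718 -0.23223857]
 [ 0.23225646  0.00390194 -0.97264676]] [-0.0285309   0.57445961  1.29021216]
side 446.3217359760274 254.9663448606406 194.71447267148125 [[-0.88122668 -0.47250023  0.01353067]
 [-0.33930044  0.61235689 -0.7140688 ]
 [ 0.32911207 -0.63384744 -0.69994477]] [0.47227817 0.22094533 1.40188035]
{'clock': 0.1, 'joint_pos': array([-0.91980289,  0.50177028, -0.42679661,  1.55133824,  0.22077548,
        1.13830881, -0.21029763]), 'dq': array([-1.07902457e-03, -2.33912698e-03, -1.36832444e-03, -2.93803685e-03,
        4.28143187e-05, -3.73389642e-04,  1.04457451e-03]), 'joint_torque': array([-1.07469427e-02, -5.70812201e+01, -5.83798081e+00, -2.81749821e+01,
        1.06202991e-02,  5.47744014e-03, -1.60199585e-05]), 'eef_pos': array([0.24561214, 0.60117964, 0.25535492]), 'tool_rot': array([-3.13981660e+00, -8.10560641e-05,  2.75382857e+00]), 'force': array([ 0.04987634, -0.34589993,  0.62318267]), 'torque': array([-0.06249002, -0.02041144,  0.00546996]), 'gripper_force': 0.0, 'grip_width': 0.0855217075350052} 0.025
```

View pics/top0.png

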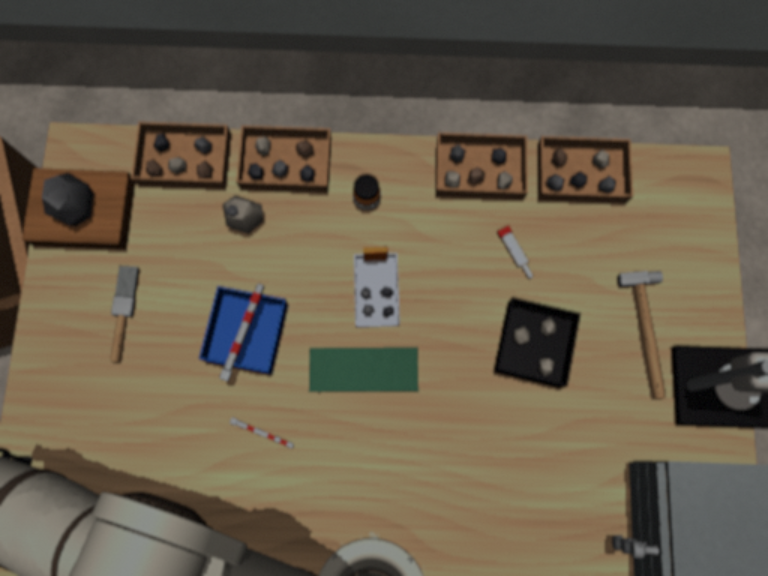

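View pics/side0.png

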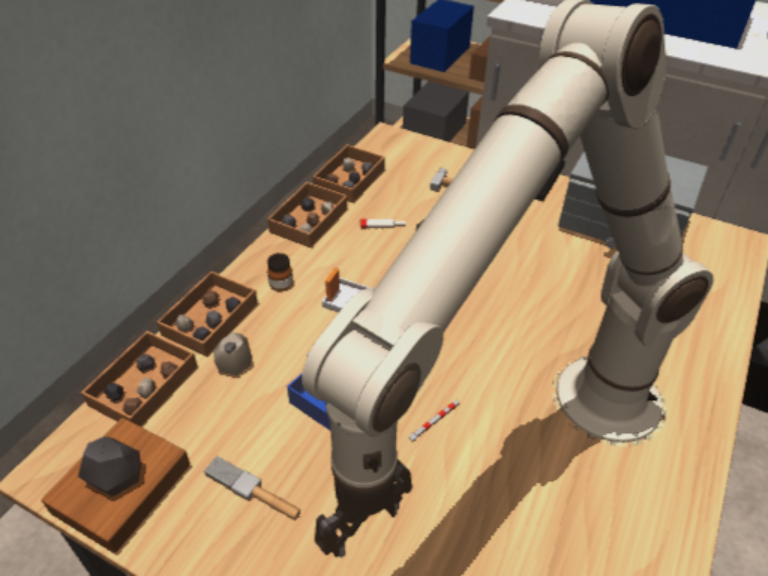

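The top view shows two striped bars (in 1.5x pixels). One is long and lies across the blue box at (243,333). The other is short and lies on the bench at (261,433). The larger one, on the box rims, fits the description. The tray is at (377,290) with its orange grip at (376,253), and the mat is at (364,370). I'll measure these and confirm the chisel in a crop.

```bash
cat > h.py <<'E'
import numpy as np, cv2, pickle
from scipy.spatial.transform import Rotation as Ro
def ray(s,p,z):
    d=s["R"].T@np.array([(p[0]-s["cx"])/s["fx"],(p[1]-s["cy"])/s["fy"],1.]); c=-s["R"].T@s["t"]
    return c+d*(z-c[2])/d[2]
def proj(s,X):
    q=s["R"]@np.array(X)+s["t"]; return np.array([s["fx"]*q[0]/q[2]+s["cx"],s["fy"]*q[1]/q[2]+s["cy"]])
def mask(s,lo,hi,roi):
    h=cv2.cvtColor(s["color"],cv2.COLOR_RGB2HSV); m=cv2.inRange(h,lo,hi)
    k=np.zeros_like(m); x0,y0,x1,y1=roi; k[y0:y1,x0:x1]=255; return m&k
def rect(s,m,z):
    c=max(cv2.findContours(m,cv2.RETR_EXTERNAL,cv2.CHAIN_APPROX_NONE)[0],key=cv2.contourArea)[:,0]
    w=np.array([ray(s,p,z)[:2] for p in c],np.float32)*1000
    return cv2.minAreaRect(w)
def delta(X,rpy):  # normalised shift/turn from measured pose to target pose
    from workcell import telemetry
    st=telemetry.read_state(); R0=Ro.from_euler("xyz",st["tool_rot"])
    return np.round(R0.inv().apply(np.array(X)-st["eef_pos"])/.1,3), np.round((R0.inv()*Ro.from_euler("xyz",rpy)).as_rotvec()/(np.pi/4),3)
E
python3 - <<'E'
from h import *
S=pickle.load(open("s0.pkl","rb")); s=S["top"]
c=s["color"][180:310,125:290,::-1]; cv2.imwrite("pics/crop.png",cv2.resize(c,None,fx=4,fy=4,interpolation=cv2.INTER_CUBIC))
print("box",rect(s,mask(s,(100,100,40),(130,255,255),(120,180,200,260)),.055))
print("mat",rect(s,mask(s,(60,60,30),(95,255,255),(190,220,290,270)),.006))
print("grip",rect(s,mask(s,(5,150,80),(20,255,255),(235,155,265,180)),.070))
tm=mask(s,(90,0,90),(140,70,255),(225,165,275,225)); tm=cv2.morphologyEx(tm,cv2.MORPH_CLOSE,np.ones((9,9)));print("tray",rect(s,tm,.02),rect(s,tm,.004))
# chisel: red bands + pale
for nm,z,roi in(("chisel",.069,(135,180,185,262)),("small",.008,(150,275,198,300))):
    red=mask(s,(0,120,80),(6,255,255),roi)|mask(s,(172,120,80),(180,255,255),roi)
    wh=mask(s,(0,0,120),(180,70,255),roi)
    m=cv2.morphologyEx(red|wh,cv2.MORPH_CLOSE,np.ones((3,3)))
    print(nm,rect(s,m,z),red.sum()//255,wh.sum()//255)
print("jar",ray(s,(366/1.5,188/1.5),.07),"spec",ray(s,(243/1.5,212/1.5),.07))
E
```

```text
box ((484.82568359375, 235.32693481445312), (71.49666595458984, 148.90187072753906), 80.6702651977539)
mat ((427.45745849609375, 30.767868041992188), (82.65194702148438, 212.96685791015625), 3.0564863681793213)
grip ((658.9026489257812, 15.740945816040039), (9.403403282165527, 42.09683609008789), 2.21000337600708)
tray ((589.09033203125, 12.243446350097656), (148.9781951904297, 87.03510284423828), 3.3210480213165283) ((592.9409790039062, 12.52883529663086), (150.72006225585938, 88.0527114868164), 3.321046829223633)
chisel ((486.93878173828125, 275.75115966796875), (35.56416320800781, 201.9111785888672), 71.1544189453125) 94 211
small ((293.629150390625, 226.4025115966797), (137.619384765625, 15.455028533935547), 70.0144271850586) 29 143
jar [0.78997095 0.03947466 0.07      ] spec [0.7283708  0.28646416 0.07      ]
```

View pics/crop.png

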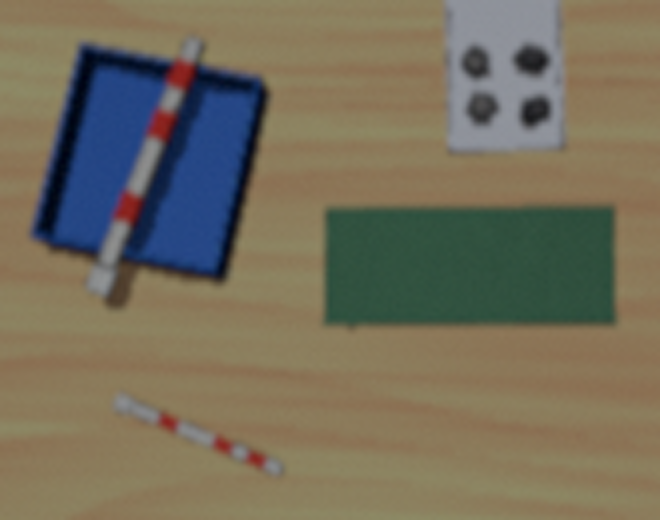

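The crop confirms it. The big bar spans the blue box from crop pixel (192,40) to its flat blade at (100,288), and the small bar at (120,402)-(280,470) is a bench decoy. Next I'll work out the chisel and box poses and the first move.

Run:
```python
from h import *
s=pickle.load(open("s0.pkl","rb"))["top"]
f=lambda p:(125+p[0]/4-.4,180+p[1]/4-.4)
a,b=ray(s,f((193,41)),.069),ray(s,f((99,290)),.069)
d=(b-a);print("chisel",a,b,(a+b)/2,np.linalg.norm(d),np.degrees(np.arctan2(d[1],d[0])))
red=mask(s,(0,120,80),(6,255,255),(135,180,185,262))|mask(s,(172,120,80),(180,255,255),(135,180,185,262))
P=np.array([ray(s,p[::-1],.069)[:2] for p in np.argwhere(red)],np.float32);print("redfit",cv2.fitLine(P,cv2.DIST_L2,0,.01,.01).ravel())
C=[ray(s,f(p),.055) for p in((82,45),(265,80),(222,280),(36,238))];print(C,np.mean(C,0))
e=C[0]-C[3];print("box dir",np.degrees(np.arctan2(e[1],e[0])),[np.linalg.norm(C[i]-C[i-1]) for i in range(4)])
m=(a+b)/2; ang=np.arctan2(d[1],d[0])
for yaw in [ang+k*np.pi for k in(-1,0,1,2)]: print(yaw,delta([m[0],m[1],.15],[np.pi,0,yaw]))
```

```text
chisel [0.57814379 0.24161554 0.069     ] [0.39167082 0.29438715 0.069     ] [0.4849073  0.26800134 0.069     ] 0.19379631348681517 164.19855658484747
redfit [ 0.95912236 -0.28299177  0.50817657  0.26141533]
[array([0.57525838, 0.32708803, 0.055     ]), array([0.55366364, 0.18828938, 0.055     ]), array([0.40366946, 0.20902327, 0.055     ]), array([0.42915322, 0.34705437, 0.055     ])] [0.49043617 0.26786376 0.055     ]
box dir -7.781684173459187 [np.float64(0.1474631232924728), np.float64(0.14046849758247687), np.float64(0.15142043691054025), np.float64(0.1403638314570454)]
-0.2757872141619888 (array([-3.475, -2.178,  1.057]), array([-0.000e+00,  3.000e-03,  3.857e+00]))
2.8658054394278043 (array([-3.475, -2.178,  1.057]), array([-0.002, -0.   , -0.143]))
6.007398093017597 (array([-3.475, -2.178,  1.057]), array([-0.000e+00,  3.000e-03,  3.857e+00]))
9.14899074660739 (array([-3.475, -2.178,  1.057]), array([-0.002, -0.   , -0.143]))
```

```bash
python3 -m crank '[[[-0.4,-0.25,0.1],[0,0,-0.07],0],[[-0.87,-0.545,0.2],[0,0,-0.14],0]]' 60
python3 -m crank '[[[-0.4,-0.35,0.1],[0,0,0],0],[[-0.8,-0.64,0.2],[0,0,0],0]]'
python3 -m crank '[[[-0.4,-0.35,0.1],[0,0,0],0],[[-0.8,-0.64,0.2],[0,0,0],0]]'
python3 -m crank '[[[-0.4,-0.3,0],[0,0,0],0],[[-0.6,-0.4,0.1],[0,0,0],0],[[-0.6,-0.4,0.1],[0,0,0],0],[[-0.6,-0.4,0.1],[0,0,0],0]]'
python3 - <<'E'
from h import *
from workcell import vision
print(delta([.485,.268,.078],[np.pi,0,2.86]))
s=vision.snapshot("wrist"); pickle.dump(s,open("w1.pkl","wb")); cv2.imwrite("pics/w1.png",s["color"][:,:,::-1])
for X in([.485,.268,.069],[.578,.2416,.069],[.3917,.2944,.069]): print(proj(s,X))
E
```

```text
clock: 0.35
eef_pos: [0.3051, 0.5181, 0.2356]
tool_rot: [-3.142, -0.001, 2.869]
force: [0.5, -0.5, 0.1]
grip_width: 0.0516
gripper_force: 0.0
clock: 0.6
eef_pos: [0.3658, 0.4328, 0.2156]
tool_rot: [-3.141, -0.0, 2.864]
force: [0.5, 0.4, -0.0]
grip_width: 0.0428
gripper_force: 0.0
clock: 0.85
eef_pos: [0.425, 0.3494, 0.1957]
tool_rot: [-3.141, -0.0, 2.863]
force: [0.1, 0.1, -0.6]
grip_width: 0.0426
gripper_force: 0.0
clock: 1.35
eef_pos: [0.4697, 0.2985, 0.1861]
tool_rot: [3.141, -0.001, 2.866]
force: [-0.8, 0.1, -0.3]
grip_width: 0.0429
gripper_force: 0.0
(array([-0.232, -0.252,  1.081]), array([ 0.001, -0.002,  0.008]))
[227.34504633 213.73677827]
[230.06145293 298.38490064]
[223.78954009 106.02456416]
```

View pics/w1.png

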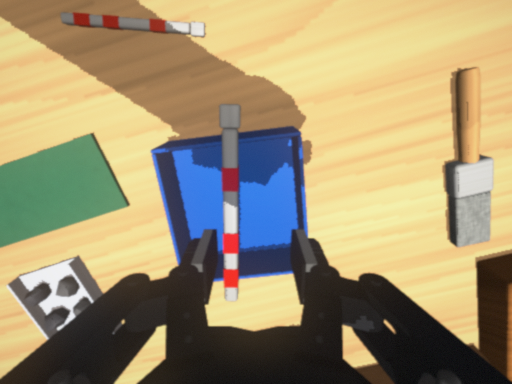

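The wrist view shows the chisel running from the blade (230,104) to the shank end (231,300), between the open fingers. I'll refine its pose from this.

Run:
```python
from h import *
s=pickle.load(open("w1.pkl","rb"))
a,b=ray(s,(231.5,300),.069),ray(s,(230,103.5),.069);d=b-a;m=(a+b)/2
print(a,b,m,np.linalg.norm(d),np.arctan2(d[1],d[0]))
print(delta([m[0],m[1],.078],[np.pi,0,np.arctan2(d[1],d[0])]))
```

```text
[0.58038709 0.2424398  0.069     ] [0.39119289 0.29994349 0.069     ] [0.48578999 0.27119164 0.069     ] 0.1977400296420039 2.8465250992262146
(array([-0.231, -0.223,  1.083]), array([ 0.001, -0.001,  0.026]))
```

```bash
python3 -m crank '[[[-0.23,-0.22,0.2],[0,0,0.026],0],[[-0.23,-0.22,0.4],[0,0,0.026],0],[[-0.23,-0.22,0.7],[0,0,0.026],0],[[-0.23,-0.22,0.7],[0,0,0.026],0]]'
python3 -m crank '[[[0,0,0.2],[0,0,0],0],[[0,0,0.385],[0,0,0],0],[[0,0,0.385],[0,0,0],0],[[0,0,0.385],[0,0,0],0],[[0,0,0.385],[0,0,0],-1],[[0,0,0.385],[0,0,0],-1],[[0,0,0.385],[0,0,0],-1],[[0,0,0.385],[0,0,0],-1],[[0,0,0.385],[0,0,0],-1],[[0,0,0.385],[0,0,0],-1]]' 100
python3 -m crank '[[[0,0,-0.1],[0,0,0],-1],[[0,0,-0.3],[0,0,0],-1],[[0,0,-0.5],[0,0,0],-1],[[0,0,-0.5],[0,0,0],-1]]'
python3 - <<'E'
from h import *
for y in(np.pi/2+.053,): print(delta([.427,.031,.09],[np.pi,0,y]))
E
```

```text
clock: 1.9
eef_pos: [0.4846, 0.2699, 0.1146]
tool_rot: [-3.139, -0.004, 2.846]
force: [-0.8, -0.0, -0.1]
grip_width: 0.0427
gripper_force: 0.0
clock: 3.15
eef_pos: [0.4878, 0.2694, 0.0789]
tool_rot: [3.141, 0.001, 2.844]
force: [-1.4, -1.5, 6.1]
grip_width: 0.0116
gripper_force: 98.9
clock: 3.65
eef_pos: [0.4883, 0.2696, 0.1295]
tool_rot: [3.139, 0.002, 2.843]
force: [-0.0, -0.0, -2.1]
grip_width: 0.0112
gripper_force: 98.1
(array([-0.114, -2.462,  0.389]), array([5.000e-03, 1.000e-03, 1.552e+00]))
```

```bash
python3 -m crank '[[[0,-0.2,0],[0,0,0],-1],[[0,-0.5,0],[0,0,0],-1],[[-0.05,-0.9,0],[0,0,0],-1]]'
python3 -m crank '[[[0,-0.4,0],[0,0,0],-1],[[-0.05,-0.8,0],[0,0,0],-1]]'
python3 -m crank '[[[0,-0.4,0],[0,0,0],-1],[[0,-0.6,0],[0,0,0],-1],[[-0.02,-0.76,0],[0,0,0.15],-1]]'
python3 -m crank '[[[0,0,0],[0,0,0.1],-1],[[0,0,0],[0,0,0.3],-1],[[0,0,0],[0,0,0.5],-1],[[0,0,0],[0,0,0.7],-1],[[0,0,0],[0,0,0.9],-1]]'
python3 -m crank '[[[0,0,0],[0,0,0.2],-1],[[0,0,0],[0,0,0.4],-1],[[0,0,0],[0,0,0.5],-1],[[0,0,0],[0,0,0.5],-1],[[0,0,0],[0,0,0.5],-1]]'
python3 - <<'E'
from h import *
from workcell import vision
print(delta([.427,.031,.033],[np.pi,0,np.pi/2+.053]))
s=vision.snapshot("wrist"); cv2.imwrite("pics/w2.png",s["color"][:,:,::-1])
E
```

```text
clock: 4.03
eef_pos: [0.4637, 0.1799, 0.1266]
tool_rot: [-3.14, -0.002, 2.845]
force: [0.9, 0.3, -1.7]
grip_width: 0.0115
gripper_force: 98.1
clock: 4.28
eef_pos: [0.4445, 0.1008, 0.1266]
tool_rot: [-3.14, -0.002, 2.843]
force: [0.6, -0.0, -2.7]
grip_width: 0.0112
gripper_force: 98.1
clock: 4.65
eef_pos: [0.4241, 0.0278, 0.1268]
tool_rot: [-3.14, -0.002, 2.72]
force: [0.1, 0.6, -1.5]
grip_width: 0.0115
gripper_force: 98.2
clock: 5.28
eef_pos: [0.4245, 0.0291, 0.1268]
tool_rot: [-3.139, -0.001, 2.012]
force: [-0.4, -1.2, -2.3]
grip_width: 0.0113
gripper_force: 98.1
clock: 5.9
eef_pos: [0.4256, 0.0298, 0.1274]
tool_rot: [-3.14, 0.0, 1.627]
force: [0.1, 0.1, -2.1]
grip_width: 0.0112
gripper_force: 98.1
(array([0.011, 0.016, 0.944]), array([-0.002,  0.   ,  0.004]))
```

View pics/w2.png

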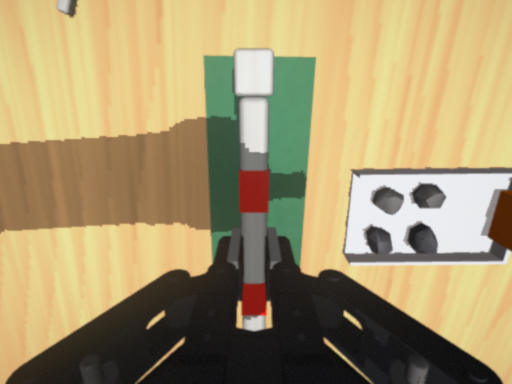

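The chisel is held straight and parallel to the mat, with the blade at (253,72). Lowering it now.

```bash
python3 -m crank '[[[0,0,0.2],[0,0,0],-1],[[0.01,0.02,0.5],[0,0,0],-1],[[0.01,0.02,0.7],[0,0,0],-1],[[0.01,0.02,0.85],[0,0,0],-1],[[0.01,0.02,0.92],[0,0,0],-1],[[0.01,0.02,0.95],[0,0,0],-1],[[0.01,0.02,0.95],[0,0,0],-1],[[0.01,0.02,0.95],[0,0,0],-1]]'
python3 -m crank '[[[0,0,0],[0,0,0],-0.4],[[0,0,0],[0,0,0],-0.2],[[0,0,0],[0,0,0],-0.2],[[0,0,0],[0,0,0],-0.2],[[0,0,-0.1],[0,0,0],-0.2],[[0,0,-0.3],[0,0,0],-0.2],[[0,0,-0.6],[0,0,0],-0.2],[[0,0,-0.95],[0,0,0],-0.2],[[0,0,-0.95],[0,0,0],-0.2]]'
python3 - <<'E'
from h import *
from workcell import vision
s=vision.snapshot("top"); pickle.dump(s,open("s1.pkl","wb")); cv2.imwrite("pics/t1.png",cv2.resize(s["color"][100:300,120:330,::-1],None,fx=3,fy=3))
print(delta([.659,.0158,.2],[np.pi,0,np.pi/2+.053]))
E
```

```text
clock: 6.95
eef_pos: [0.4289, 0.0315, 0.0333]
tool_rot: [3.14, -0.0, 1.626]
force: [-0.2, 1.0, -2.3]
grip_width: 0.0115
gripper_force: 98.1
clock: 8.07
eef_pos: [0.4306, 0.0317, 0.1306]
tool_rot: [3.136, -0.0, 1.626]
force: [0.8, -0.5, 0.2]
grip_width: 0.0343
gripper_force: 0.0
(array([-0.284,  2.286, -0.7  ]), array([ 0.004, -0.   ,  0.003]))
```

```bash
python3 -m crank '[[[0,0.2,-0.3],[0,0,0],-0.1],[[-0.05,0.5,-0.5],[0,0,0],-0.1],[[-0.1,0.9,-0.6],[0,0,0],-0.1]]'
python3 -m crank '[[[0,0.4,0],[0,0,0],-0.1],[[-0.09,0.7,0],[0,0,0],-0.1],[[-0.09,0.7,0],[0,0,0],-0.1],[[-0.09,0.7,0],[0,0,0],-0.1],[[-0.09,0.7,0],[0,0,0],-0.1]]'
python3 - <<'E'
from h import *
from workcell import vision
t=vision.snapshot("top"); pickle.dump(t,open("s1.pkl","wb"))
s=vision.snapshot("wrist"); pickle.dump(s,open("w3.pkl","wb")); 
q=[cv2.resize(x[:,:,::-1],(390,360)) for x in(t["color"][140:300,110:310],s["color"])]
cv2.imwrite("pics/c3.png",np.hstack(q))
m=mask(s,(5,150,60),(20,255,255),(0,0,512,384)); print("grip wrist",rect(s,m,.07))
print(proj(s,[.659,.0158,.07]))
print(delta([.659,.0158,.058],[np.pi,0,np.pi/2+.053]))
E
```

```text
clock: 8.5
eef_pos: [0.519, 0.0264, 0.188]
tool_rot: [-3.141, 0.0, 1.626]
force: [1.0, 0.3, 0.2]
grip_width: 0.038
gripper_force: 0.0
clock: 9.12
eef_pos: [0.5879, 0.0217, 0.1872]
tool_rot: [-3.14, -0.0, 1.626]
force: [-0.3, -0.6, 0.5]
grip_width: 0.0382
gripper_force: 0.0
grip wrist ((763.7837524414062, 50.484474182128906), (51.568580627441406, 38.39227294921875), 72.4433364868164)
[330.08831414 199.91628846]
(array([-0.097,  0.702,  1.297]), array([-0.001, -0.   ,  0.003]))
```

View pics/c3.png

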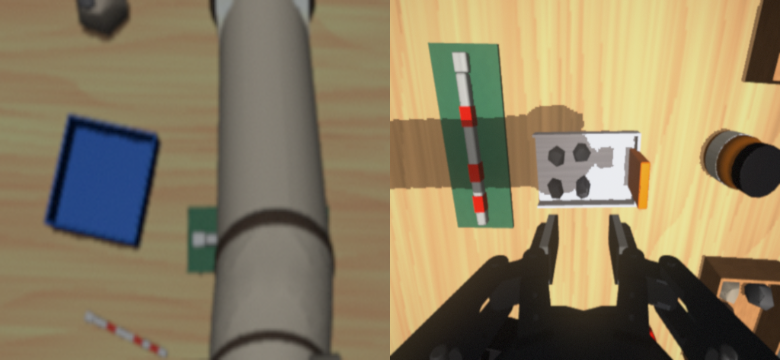

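The chisel lies along the mat (crop (470,140)). The orange plate's top is at about wrist pixel (332,198), against a predicted (330,200). I'll check that with a bright-orange mask, since the jar spoiled the first one.

Run:
```python
from h import *
s=pickle.load(open("w3.pkl","rb"))
h=cv2.cvtColor(s["color"],cv2.COLOR_RGB2HSV)
print(h[195,308:346].tolist())
for v in(150,190,220):
    m=mask(s,(5,130,v),(22,255,255),(300,150,350,230)); print(v,m.sum()//255,rect(s,m,.07) if m.any() else 0)
```

```text
[[3, 14, 163], [10, 15, 155], [9, 16, 157], [9, 22, 148], [9, 51, 120], [10, 111, 99], [10, 134, 93], [10, 137, 95], [11, 136, 94], [10, 140, 95], [11, 137, 95], [11, 142, 95], [11, 145, 95], [11, 149, 94], [11, 141, 96], [11, 142, 95], [12, 153, 95], [12, 150, 97], [11, 170, 117], [12, 201, 175], [15, 215, 223], [18, 210, 234], [19, 212, 236], [19, 212, 235], [19, 211, 236], [19, 212, 236], [19, 212, 236], [19, 213, 236], [19, 214, 236], [19, 216, 236], [18, 211, 236], [17, 176, 236], [20, 122, 235], [23, 100, 235], [24, 93, 235], [25, 91, 235], [26, 87, 235], [27, 86, 235]]
150 674 ((661.235107421875, 19.365354537963867), (12.321723937988281, 53.85429000854492), 3.1701254844665527)
190 633 ((661.5527954101562, 18.002695083618164), (11.838091850280762, 51.0980110168457), 3.1701254844665527)
220 589 ((661.8839111328125, 17.097225189208984), (11.412372589111328, 49.288719177246094), 2.897871971130371)
```

```bash
python3 -m crank '[[[-0.04,0.3,0],[0,0,0],-0.1],[[-0.08,0.6,0.1],[0,0,0],-0.1],[[-0.08,0.72,0.4],[0,0,0],-0.1],[[-0.08,0.72,0.6],[0,0,0],-0.1],[[-0.08,0.72,0.6],[0,0,0],-0.1],[[-0.08,0.72,0.6],[0,0,0],-0.1]]'
python3 - <<'E'
from h import *
print(delta([.661,.0175,.058],[np.pi,0,np.pi/2+.055]))
E
```

```text
clock: 9.98
eef_pos: [0.6614, 0.0174, 0.1286]
tool_rot: [3.141, -0.0, 1.626]
force: [0.4, 0.3, 0.8]
grip_width: 0.0379
gripper_force: 0.0
(array([ 0.001, -0.005,  0.706]), array([ 0.001, -0.   ,  0.   ]))
```

```bash
python3 -m crank '[[[0,0,0.2],[0,0,0],-0.1],[[0,0,0.4],[0,0,0],-0.1],[[0,0,0.6],[0,0,0],-0.1],[[0,0,0.7],[0,0,0],-0.1],[[0,0,0.7],[0,0,0],-0.1],[[0,0,0.7],[0,0,0],-1],[[0,0,0.7],[0,0,0],-1],[[0,0,0.7],[0,0,0],-1],[[0,0,0.7],[0,0,0],-1],[[0,0,0.7],[0,0,0],-1],[[0,0,0.7],[0,0,0],-1]]' 100
python3 -m crank '[[[0,0,-0.05],[0,0,0],-1],[[0,0,-0.15],[0,0,0],-1],[[0,0,-0.3],[0,0,0],-1],[[0,0,-0.5],[0,0,0],-1],[[0,0,-0.7],[0,0,0],-1],[[0,0,-0.85],[0,0,0],-1],[[0,0,-0.95],[0,0,0],-1],[[0,0,-1],[0,0,0],-1],[[0,0,-1],[0,0,0],-1],[[0,0,-1],[0,0,0],-1]]'
python3 - <<'E'
from h import *
from workcell import vision
s=vision.snapshot("wrist"); pickle.dump(s,open("w4.pkl","wb")); t=vision.snapshot("side")
q=[cv2.resize(x[:,:,::-1],(390,300)) for x in(t["color"],s["color"])]
cv2.imwrite("pics/c4.png",np.hstack(q))
E
```

```text
clock: 11.35
eef_pos: [0.6624, 0.0172, 0.0587]
tool_rot: [3.14, 0.0, 1.626]
force: [-0.7, -1.1, 5.9]
grip_width: 0.0108
gripper_force: 98.2
clock: 12.6
eef_pos: [0.661, 0.0173, 0.157]
tool_rot: [-3.14, -0.0, 1.626]
force: [0.1, 0.2, -3.6]
grip_width: 0.0111
gripper_force: 97.5
```

View pics/c4.png

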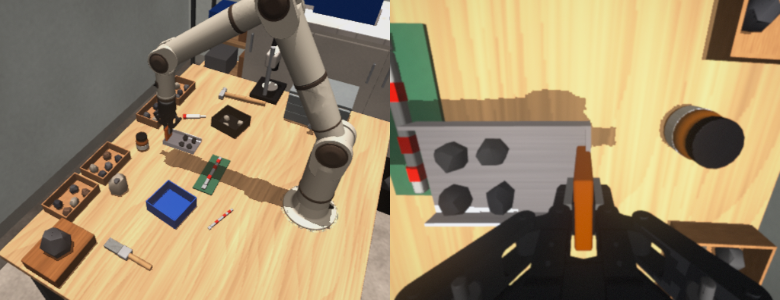

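The tray is lifted level with all four chips on it (wrist view around (475,175)). Now I'll carry it gently sideways over the blue box.

```bash
python3 -m crank '[[[0.03,0,-0.03],[0,0,0],-1],[[0.1,0,-0.06],[0,0,0],-1],[[0.2,0.01,-0.1],[0,0,0],-1],[[0.32,0.01,-0.13],[0,0,0],-1],[[0.45,0.02,-0.15],[0,0,0],-1],[[0.58,0.02,-0.15],[0,0,0],-1],[[0.7,0.03,-0.15],[0,0,0],-1],[[0.8,0.04,-0.15],[0,0,0],-1],[[0.86,0.04,-0.15],[0,0,0],-1],[[0.88,0.04,-0.15],[0,0,0],-1]]'
python3 -m crank '[[[0.03,0,0],[0,0,0],-1],[[0.1,0,0],[0,0,0],-1],[[0.2,0.01,0],[0,0,0],-1],[[0.32,0.01,0],[0,0,0],-1],[[0.45,0.02,0],[0,0,0],-1],[[0.58,0.02,0],[0,0,0],-1],[[0.7,0.03,0],[0,0,0],-1],[[0.8,0.04,0],[0,0,0],-1],[[0.86,0.04,0],[0,0,0],-1],[[0.88,0.04,0],[0,0,0],-1]]'
python3 -m crank '[[[0.03,0,0],[0,0,0],-1],[[0.1,0,0],[0,0,0],-1],[[0.2,0.01,0],[0,0,0],-1],[[0.32,0.01,0],[0,0,0],-1],[[0.45,0.02,0],[0,0,0],-1],[[0.58,0.03,0],[0,0,0],-1],[[0.68,0.04,0],[0,0,0],-1],[[0.73,0.04,0],[0,0,0],-1],[[0.75,0.04,0],[0,0,0],-1],[[0.75,0.04,0],[0,0,0],-1]]'
python3 - <<'E'
from h import *
from workcell import vision,telemetry
s=vision.snapshot("wrist"); pickle.dump(s,open("w5.pkl","wb")); t=vision.snapshot("side")
q=[cv2.resize(x[:,:,::-1],(390,300)) for x in(t["color"][150:330,150:400],s["color"])]
cv2.imwrite("pics/c5.png",np.hstack(q)); st=telemetry.read_state()
R=Ro.from_euler("xyz",st["tool_rot"]); p0=st["eef_pos"]
L=np.array([0,-.145,.0547]) # lip in tool axes
lip=p0+R.apply(L); print("lip",lip, st["joint_pos"].round(2))
tgt=np.array([.518,lip[1] if abs(lip[1]-.268)<.004 else .268,.100])
for th in(10,20,30,35,40,45,50,55,60):
    Rt=R*Ro.from_rotvec([-np.radians(th),0,0]); p=tgt-np.array([0,0,.02*th/60])-Rt.apply(L)
    print(th,(R.inv().apply(p-p0)/.1).round(3),round(-th/45,3),p.round(3))
E
```

```text
clock: 13.95
eef_pos: [0.6606, 0.1058, 0.1727]
tool_rot: [-3.141, 0.0, 1.626]
force: [-0.1, 0.3, -2.3]
grip_width: 0.011
gripper_force: 97.4
clock: 15.2
eef_pos: [0.6597, 0.1939, 0.1727]
tool_rot: [-3.141, 0.0, 1.626]
force: [0.6, 0.9, -2.5]
grip_width: 0.0107
gripper_force: 97.4
clock: 16.45
eef_pos: [0.6597, 0.2682, 0.1727]
tool_rot: [-3.142, 0.0, 1.626]
force: [-0.3, 0.5, -2.7]
grip_width: 0.011
gripper_force: 97.4
lip [0.51507445 0.25989477 0.11808078] [-0.39  0.65 -0.05  1.45  0.04  1.03 -0.39]
10 [ 0.079 -0.083 -0.029] -0.222 [0.651 0.275 0.176]
20 [ 0.079 -0.241 -0.216] -0.444 [0.635 0.274 0.194]
30 [ 0.079 -0.434 -0.371] -0.667 [0.616 0.273 0.21 ]
35 [ 0.079 -0.542 -0.435] -0.778 [0.605 0.273 0.216]
40 [ 0.079 -0.657 -0.49 ] -0.889 [0.594 0.272 0.222]
45 [ 0.08  -0.778 -0.534] -1.0 [0.582 0.272 0.226]
50 [ 0.08  -0.903 -0.568] -1.111 [0.569 0.271 0.23 ]
55 [ 0.08  -1.033 -0.59 ] -1.222 [0.556 0.27  0.232]
60 [ 0.08  -1.165 -0.601] -1.333 [0.543 0.269 0.233]
```

View pics/c5.png

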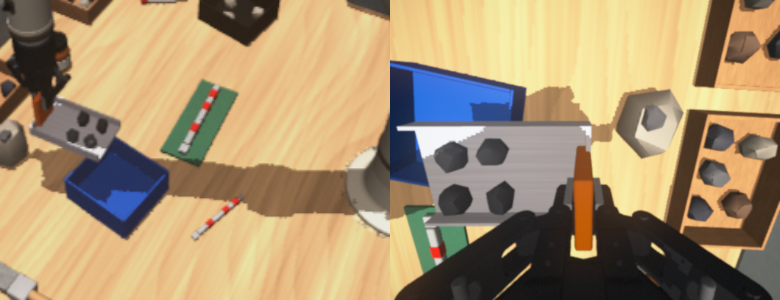

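All four chips are still on the tray, with the lip above the blue box's +x half. I'll check the box corner against its earlier estimate, using the corner seen at about wrist pixel (177,113).

Run:
```python
from h import *
s=pickle.load(open("w5.pkl","rb"))
print(proj(s,[.5753,.3271,.055]), proj(s,[.515,.305,.138]),proj(s,[.515,.26,.118]),proj(s,[.515,.215,.138]), -s["R"].T@s["t"])
print(ray(s,(177,113),.055))
```

```text
[157.36200649 118.42808329] [  5.0535118  162.73955268] [ 45.08799825 219.48907286] [ 35.92748995 292.72105905] [0.65513588 0.34807195 0.29036507]
[0.5919375  0.33241953 0.055     ]
```

Run:
```python
from h import *
for f in("s0.pkl","s1.pkl"):
    s=pickle.load(open(f,"rb")); s=s.get("top",s)
    m=mask(s,(100,100,20),(130,255,255),(120,180,200,260)); m=cv2.morphologyEx(m,cv2.MORPH_CLOSE,np.ones((9,9)))
    print(f,rect(s,m,.055))
s=pickle.load(open("w5.pkl","rb"))
m=mask(s,(100,100,20),(130,255,255),(0,60,200,260))
c=max(cv2.findContours(m,cv2.RETR_EXTERNAL,cv2.CHAIN_APPROX_NONE)[0],key=cv2.contourArea)[:,0]
i=np.argmax(c[:,0]-c[:,1]);print(c[i],ray(s,c[i],.055),ray(s,c[np.argmax(c[:,0])],.055),c[np.argmax(c[:,0])])
```

```text
s0.pkl ((490.0688781738281, 268.45880126953125), (142.35914611816406, 148.9432830810547), 81.0955581665039)
s1.pkl ((489.84307861328125, 268.4947509765625), (142.36082458496094, 149.16757202148438), 81.09940338134766)
[162 115] [0.57933688 0.33011418 0.055     ] [0.57864821 0.29961462 0.055     ] [163 151]
```

The box hasn't moved: centre (0.490, 0.268). Tilting in stages, pivoting about the lip.

```bash
python3 -m crank '[[[0.04,-0.02,0],[-0.05,0,0],-1],[[0.08,-0.04,-0.01],[-0.12,0,0],-1],[[0.08,-0.083,-0.03],[-0.222,0,0],-1],[[0.08,-0.16,-0.12],[-0.333,0,0],-1],[[0.08,-0.24,-0.216],[-0.444,0,0],-1],[[0.08,-0.335,-0.295],[-0.555,0,0],-1],[[0.08,-0.434,-0.37],[-0.667,0,0],-1],[[0.08,-0.54,-0.435],[-0.778,0,0],-1],[[0.08,-0.657,-0.49],[-0.889,0,0],-1],[[0.08,-0.657,-0.49],[-0.889,0,0],-1],[[0.08,-0.657,-0.49],[-0.889,0,0],-1],[[0.08,-0.657,-0.49],[-0.889,0,0],-1]]'
python3 - <<'E'
from h import *
from workcell import vision,telemetry
s=vision.snapshot("wrist"); t=vision.snapshot("side"); pickle.dump((s,t),open("p6.pkl","wb"))
q=[cv2.resize(x[:,:,::-1],(390,300)) for x in(t["color"][150:330,150:400],s["color"])]
cv2.imwrite("pics/c6.png",np.hstack(q)); st=telemetry.read_state()
R=Ro.from_euler("xyz",st["tool_rot"]); p0=st["eef_pos"]
L=np.array([0,-.145,.0547])
lip=p0+R.apply(L); print("lip",lip,p0, st["joint_pos"].round(2))
for th in(5,10,15,20):
    Rt=R*Ro.from_rotvec([-np.radians(th),0,0]); p=np.array([.518,.268,.083])-Rt.apply(L)
    print(th,(R.inv().apply(p-p0)/.1).round(3),round(-th/45,3))
E
```

```text
clock: 18.05
eef_pos: [0.5942, 0.2727, 0.2223]
tool_rot: [2.443, -0.001, 1.625]
force: [0.8, -0.0, -1.9]
grip_width: 0.0107
gripper_force: 97.8
lip [0.51876883 0.2681766  0.08704416] [0.59453261 0.27209267 0.22217967] [-1.21  0.35  0.65  2.14  0.93  0.21 -1.47]
5 [-0.001 -0.085 -0.098] -0.111
10 [-0.001 -0.149 -0.218] -0.222
15 [-0.001 -0.223 -0.331] -0.333
20 [-0.001 -0.306 -0.437] -0.444
```

View pics/c6.png

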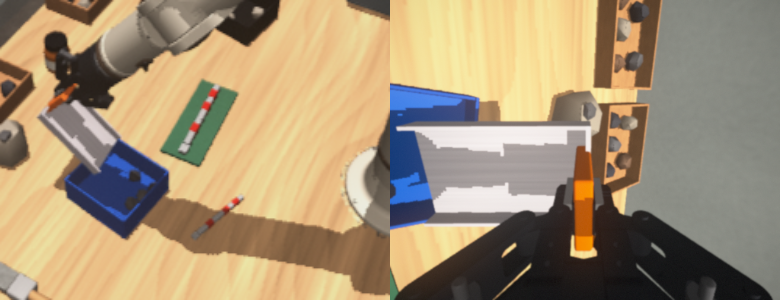

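The tray is empty and chips are visible in the blue box (crop (133,175)). I'll level the tray by reversing the tilt while rising, then carry it back to where it stood.

Run:
```python
from h import *
from workcell import telemetry
st=telemetry.read_state(); R=Ro.from_euler("xyz",st["tool_rot"]); p0=st["eef_pos"]; L=np.array([0,-.145,.0547])
for k in(10,20,30,40):
    Rt=R*Ro.from_rotvec([np.radians(k),0,0]); p=np.array([.519,.268,.087+.04*k/40])-Rt.apply(L)
    print(k,(R.inv().apply(p-p0)/.1).round(2),round(k/45,3),p.round(3))
```

```text
10 [-0.    0.14  0.19] 0.222 [0.617 0.273 0.217]
20 [-0.    0.23  0.38] 0.444 [0.636 0.274 0.208]
30 [-0.    0.27  0.57] 0.667 [0.652 0.275 0.196]
40 [-0.    0.27  0.76] 0.889 [0.664 0.276 0.182]
```

```bash
python3 -m crank '[[[0,0.07,0.08],[0.1,0,0],-1],[[0,0.14,0.19],[0.222,0,0],-1],[[0,0.19,0.29],[0.333,0,0],-1],[[0,0.23,0.38],[0.444,0,0],-1],[[0,0.25,0.48],[0.555,0,0],-1],[[0,0.27,0.57],[0.667,0,0],-1],[[0,0.27,0.67],[0.778,0,0],-1],[[0,0.27,0.76],[0.889,0,0],-1],[[0,0.27,0.76],[0.889,0,0],-1],[[0,0.27,0.76],[0.889,0,0],-1]]'
python3 - <<'E'
from h import *
print(delta([.6615,.0172,.180],[np.pi,0,1.626]))
E
```

```text
clock: 19.4
eef_pos: [0.6631, 0.276, 0.1807]
tool_rot: [3.141, -0.0, 1.625]
force: [-0.3, 0.6, -2.1]
grip_width: 0.0109
gripper_force: 98.0
(array([-2.584, -0.155,  0.006]), array([ 0.001, -0.001, -0.002]))
```

```bash
python3 -m crank '[[[-0.1,0,0],[0,0,0],-1],[[-0.3,-0.02,0],[0,0,0],-1],[[-0.6,-0.03,0],[0,0,0],-1],[[-0.9,-0.05,0],[0,0,0],-1]]'
python3 -m crank '[[[-0.3,-0.02,0],[0,0,0],-1],[[-0.6,-0.03,0],[0,0,0],-1],[[-0.85,-0.05,0],[0,0,0],-1]]'
python3 -m crank '[[[-0.3,-0.02,0],[0,0,0],-1],[[-0.6,-0.04,0],[0,0,0],-1],[[-0.75,-0.05,0],[0,0,0],-1],[[-0.83,-0.055,0],[0,0,0],-1],[[-0.83,-0.055,0],[0,0,0],-1],[[-0.83,-0.055,0],[0,0,0],-1]]'
python3 - <<'E'
from h import *
print(delta([.6615,.0172,.0587],[np.pi,0,1.626]))
E
```

```text
clock: 19.9
eef_pos: [0.6629, 0.1839, 0.1816]
tool_rot: [3.141, 0.001, 1.625]
force: [-0.3, -0.9, -1.7]
grip_width: 0.0109
gripper_force: 98.0
clock: 20.27
eef_pos: [0.6624, 0.0978, 0.1816]
tool_rot: [3.141, 0.002, 1.624]
force: [0.7, -1.1, -1.1]
grip_width: 0.0111
gripper_force: 98.0
clock: 21.02
eef_pos: [0.6618, 0.0202, 0.1809]
tool_rot: [3.142, -0.001, 1.628]
force: [1.0, 0.6, -1.1]
grip_width: 0.0108
gripper_force: 98.0
(array([-0.031, -0.005,  1.222]), array([ 0.   , -0.001,  0.003]))
```

```bash
python3 -m crank '[[[-0.01,0,0.15],[0,0,0],-1],[[-0.03,0,0.4],[0,0,0],-1],[[-0.03,0,0.65],[0,0,0],-1],[[-0.03,0,0.85],[0,0,0],-1],[[-0.03,0,0.95],[0,0,0],-1],[[-0.03,0,1],[0,0,0],-1],[[-0.03,0,1],[0,0,0],-1]]'
python3 -m crank '[[[0,0,0.08],[0,0,0],-1],[[0,0,0.14],[0,0,0],-1],[[0,0,0.18],[0,0,0],-1],[[0,0,0.205],[0,0,0],-1],[[0,0,0.215],[0,0,0],-1],[[0,0,0.215],[0,0,0],-1],[[0,0,0.215],[0,0,0],-1]]'
python3 - <<'E'
from h import *
print(delta([.6615,.0172,.0587],[np.pi,0,1.626]))
E
```

```text
clock: 21.9
eef_pos: [0.6623, 0.0154, 0.0811]
tool_rot: [3.141, -0.0, 1.626]
force: [0.8, -0.7, -2.2]
grip_width: 0.0111
gripper_force: 97.9
clock: 22.78
eef_pos: [0.6621, 0.0153, 0.0596]
tool_rot: [3.141, -0.0, 1.626]
force: [-0.3, -0.1, -2.9]
grip_width: 0.0109
gripper_force: 97.9
(array([ 0.019, -0.005,  0.009]), array([ 0., -0., -0.]))
```

Now about 1 mm above contact. I'll lower that last bit, release, and retreat straight up.

```bash
python3 -m crank '[[[0,0,0.01],[0,0,0],-1],[[0,0,0.01],[0,0,0],-1],[[0,0,0.01],[0,0,0],-0.6],[[0,0,0.01],[0,0,0],-0.3],[[0,0,0.01],[0,0,0],-0.1],[[0,0,0.01],[0,0,0],-0.1],[[0,0,0.01],[0,0,0],-0.1],[[0,0,-0.1],[0,0,0],-0.1],[[0,0,-0.3],[0,0,0],-0.1],[[0,0,-0.6],[0,0,0],-0.1],[[0,0,-1],[0,0,0],-0.1]]'
python3 -m crank '[[[0,0.0,-0.4],[0,0,0],0],[[-0.3,0,-0.7],[0,0,0],0],[[-0.9,0,-0.7],[0,0,0],0],[[-1,0,-0.7],[0,0,0],0]]'
python3 -m crank '[[[-0.5,0,0],[0,0,0],0],[[-1,0,0],[0,0,0],0],[[-1,0,0],[0,0,0],0],[[-1,0,0],[0,0,0],0],[[-1,0,0],[0,0,0],0]]'
python3 - <<'E'
from h import *
from workcell import vision
t=vision.snapshot("top"); s=vision.snapshot("side")
q=[cv2.resize(t["color"][140:280,110:300,::-1],(400,300)),cv2.resize(s["color"][150:330,150:400,::-1],(400,300))]
cv2.imwrite("pics/c7.png",np.hstack(q))
E
```

```text
clock: 24.15
eef_pos: [0.6617, 0.0154, 0.1613]
tool_rot: [-3.141, -0.0, 1.626]
force: [0.2, -0.6, 0.1]
grip_width: 0.0386
gripper_force: 0.0
clock: 24.65
eef_pos: [0.6676, -0.0921, 0.2322]
tool_rot: [3.139, 0.005, 1.618]
force: [0.0, -0.2, -0.6]
grip_width: 0.0428
gripper_force: 0.0
clock: 25.28
eef_pos: [0.6735, -0.1819, 0.2299]
tool_rot: [3.141, -0.001, 1.629]
force: [1.1, 0.7, -0.5]
grip_width: 0.0427
gripper_force: 0.0
```

View pics/c7.png

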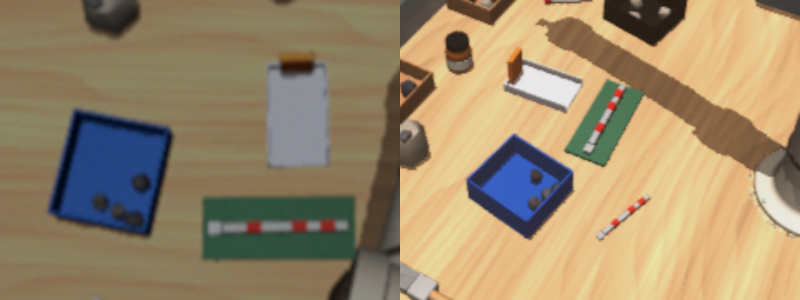

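The top view shows all four chips in the blue box, at crop pixels (140,183), (100,202), (118,212) and (135,219). The tray is flat and empty, the chisel lies along the mat, and the arm is clear. Handing in.

```bash
python3 -c "
from workcell import workorder; print(workorder.job_done())"
```

```text
the job is handed in; nothing more can be done
None
```

The job is handed in (no verdict came back): the last pictures show the chisel lengthwise on the green mat, all four chips in the blue box, and the empty tray back flat on the bench.

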